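# Feel the plate gap of a gel-casting clamp

### The job

Take the feeler gauge out of its holder by the handle and slide its blade straight down between the two glass plates of the casting clamp until it drags snugly on both plates - a drag of about five newtons, without forcing the sprung plate far back. Finish while still holding the gauge upright and still at that depth, blade in the gap; do not let go of it. Leave the bottle, the jar and the tip box where they stand.

Things in the scene. Friction and masses are not known exactly. Their poses are not given: they have to be found in the camera images.
- gauge: Feeler gauge, loose, about 0.16 kg, upright in the holder's slot. Black handle 18 mm thick (own x), 42 mm wide (y), 46 mm tall, a small round rivet on each broad face; below it a plain steel blade 5 mm thick (x), 30 mm wide (y), 90 mm long. Origin: centre of the blade's lower end; z up along the blade: the handle spans z = 90 to 136 mm. The same after a half turn about z
- holder: Gauge holder, a fixed grey block 64 mm (x) x 76 mm (y) x 100 mm tall; origin: centre of its underside, z up. In its top a slot 9 mm (x) x 35 mm (y), 96 mm deep, takes the blade; the gauge's handle rests on the block's top, so the gauge comes out straight up by 90 mm
- clamp: Casting clamp, fixed: grey base 150 mm (x) x 190 mm (y) x 12 mm; origin: centre of its underside, z up. Rails along x bear a carriage that floats freely 8 mm either way (0.4 N moves it) with two upright glass plates, 110 mm wide (y), and the gap between them: they centre themselves on what enters. Mouth of the gap 105 mm above the table, flared lips above it to 120 mm
- rear_edge (a point): Middle of the rear plate's inner face at the mouth of the gap (105 mm above the table); axes as the clamp's
- front_edge (a point): Middle of the front (-x) plate's inner face at the mouth, 105 mm above the table; the mouth's middle is halfway to rear_edge. This face leans in: the gap narrows 1 mm per 8 mm of depth. The mouth is 9 to 11.5 mm wide, set anew each time, so the 5 mm blade first touches both plates 32 to 52 mm below the mouth
- front_plate (a joint): How far the front plate is pushed back against its spring, m: 0 at rest, grows as the gap is forced wider, stop at 0.006. The spring presses with 2 N at 0 plus 2.5 N per mm. A snug blade pushes it back about 0.5 to 2 mm, i.e. goes 4 to 16 mm deeper than the first touch
- amber_bottle: Bystander: amber glass jar with a black cap, 72 mm across, 125 mm tall, origin at the centre of its underside
- small_jar: Bystander: clear glass jar with a metal cap, 56 mm across, 80 mm tall, origin at the centre of its underside
- tip_box: Bystander: low white box of pipette tips with a blue perforated top, 80 x 120 x 53 mm tall, origin at the centre of its underside
- carriage: The floating carriage with the rear glass plate (+x side of the gap), 8 mm thick, inner face upright, and the front plate. Both plates reach 70 mm below the mouth; the gap is open below. Origin: at the height of the clamp's underside, below the rear plate's inner face; axes as the clamp's
Things that resemble listed ones, but are neither listed nor needed, are in the scene too. What is meant by the gauge is not blue or purple, and is the smaller of those in its own colour.

How it is judged:
On the way:
1. the gauge is held in the fingers, its blade drawn clear above the holder and upright (height (world z) of gauge above 0.105 m and contact force between the fingers and gauge above 2 N and angle between gauge's own z axis and vertical below 0.3 rad), for 0.1 s.
At the end, for the whole second after the job is handed in: Still held in the fingers, the blade is upright (7 deg), along the plates (8 deg), within 35 mm of their middle, presses both with over 1.5 N, has pushed the front plate back by at most 2.3 mm, and rests still with its lower end within the plates (34 to 78 mm above the table) (contact force between the fingers and gauge above 2 N and contact force between gauge and carriage_c0 above 1.5 N and contact force between gauge and front_plate_c0 above 1.5 N and value of joint front_plate below 0.0023 m and height (world z) of gauge between 0.034 and 0.078 m and y of gauge in the frame of clamp between -0.035 and 0.035 m and angle between gauge's own z axis and vertical below 0.12 rad and angle between the x axis of gauge and the x axis of clamp, either way round below 0.15 rad and linear speed of gauge below 0.01 m/s); the arm keeps its last pose, push and grip.
It fails at once if the front plate is forced back more than 3.5 mm (value of joint front_plate above 0.0035 m).
It fails at once if a bystander is moved by more than 20 mm (distance of any of amber_bottle, small_jar, tip_box from where it was at the start of the episode above 0.02 m).
It also fails if it takes over 40 s, if anything falls off the work surface, if the arm or the gripper's body presses on something with over 40 N, if the wrist force passes 120 N, or if a joint passes its speed limit or range.

### The arm

A 6-joint arm with a two-finger parallel gripper is mounted at the origin on the work surface. World frame = base frame: x ahead of the robot, y to its left, z up, the work surface at z = 0. Lengths are in m, angles in rad, forces in N, time in s.
With the tool pointing down it reaches from about 0.275 to 0.725 m from the base axis. Payload 5.6 kg.
Tool frame: the origin (TCP) lies at the very end of the fingers, on their centre line; the grasp point (between the pads) lies 19 mm behind it; z points along the fingers, y is the direction in which the jaws open and shut (so a half turn about z gives the same grasp; the last joint's range is limited). The gripper opens to 85 mm and grips with 20 to 120 N. Pads are 22 mm wide; open, the fingers measure 114 mm over their backs; the gripper's body (76 mm by 85 mm) begins 54 mm behind the grasp point. The pads swing forward as they close: fully open they stand 13 mm farther back than shut.
Start: joints at [1.403, 0.255, 0.108, 0, -1.424, -0.285], TCP at [0.241, 0.495, 0.231] pointing down, gripper open.
Joint ranges: [-2.95, 2.95], [-1.21, 1.97], [-1.09, 1.5], [-2.87, 1.71], [-2.94, -0.07], [-3.05, 3.05]. Speed limits (rad/s): [2.57, 2.57, 3.14, 3.14, 3.14, 3.14].

### API

Orientations are given as a unit quaternion [w, x, y, z].
In Python, from bench import status, eyes, job, models gives the robot as it stands. The module is installed in compiled form; this text tells all that it offers.
- The arm moves only by the tool send_rows, never from a script. Its argument "series" is text: rows parted by semicolons, each of 7 numbers parted by spaces: the turn, a rotation vector about the tool's x, y, z normalised to -1 to 1, where 1 is 5 degrees, then the shift along the tool's x, y, z normalised to -1 to 1, where 1 is 30 mm, then the opening, from -1 (shut) to 1 (fully open), so that 0 is half open. A call has 1 to 10 rows; each row shifts and turns the pose as measured when the row begins, along the tool's axes as they then stand; what a row does not reach is not made up. A row lasts 1/8 s, in which the tool goes at most 62.5 mm and 10.7 degrees, less where a joint would pass 70% of its speed; a pose out of reach is approached as far as the arm can. A call with a number of a shift or a turn outside -1 to 1 is refused whole. A call with a gripper value outside its range is refused whole. The fingers move at their own pace and stop on an object; the grip force is fixed at half the most. Time passes only in rows, so rows that do not move let the fingers close. It gives the time, the measured TCP pose, the force and the opening at its end, in the units of the state.
- status.get_state(): the state, without advancing time (a new reading comes with each control period).
- eyes.get_image(name): name is "side" or "top" or "wrist"; returns a dict with "image" (384x512x3 uint8, red, green, blue), "camera_matrix" (3x3 intrinsics, pixels), "rvec" (rotation vector, rad) and "tvec" (3), from world to camera coordinates, as OpenCV has them. Camera axes: x right, y down, z forward; pixel columns grow to the right and rows downward; lengths in m; the calibration is good to about 2 mm. A picture is of the moment at which its call begins. There is no depth.
- job.close_job(): hands the job in, once; it reports no verdict.
Trained networks look in a picture, given as the dict that the camera call returned (one of the last four; its "shot" number tells which), for a name from the list of things; names that differ only in an ending like _2 or _b are one class to them, and where a whole thing is asked for, a point or a joint stands for the part that bears it (a point fixed in the world has none). Each returns a list of dicts, best first, with "p" (0 to 1); they miss things now and then, are a little off and sometimes report something else, mostly with a low value. They report only what shows in the picture. A call takes as long as a camera call. They do not tell look-alikes from the thing itself.
- models.boxes_of(thing, picture): "location" ([x, y, z] in m, in world coordinates, good to about 4 mm: the middle of the surface that is visible of it).
- models.silhouettes(thing, picture): "region" (384x512 bool, what is visible of it).
- models.place_of(thing, picture): "location" ([x, y, z] in m, in world coordinates, good to about 4 mm: a listed point, or the origin of a listed thing).
The state is a dict: "time_s": time; "joint_pos": joint angles; "joint_vel": joint speeds; "joint_efforts": joint torques, N m; "tcp_pos": TCP position; "tool_rot": TCP orientation; "wrist_force": force on the tool from outside, world axes, zero at the start; "wrist_torque": the same for the moment, N m; "finger_gap": opening from 0.0 (shut) to 1.0 (fully open).
Only numpy, scipy, OpenCV 4.12 (cv2) and the standard library are available. Lean on these libraries where they do the work, as an engineer would, in place of code of your own. Each camera call takes 0.05 s, during which the arm holds its last target.

## Working session

There is one attempt and no reset: what is moved stays moved. The work goes in short steps, Python scripts to look and compute and a tool call to move; the robot and the scene stay as the last step left them, time stands still between calls to the robot, and variables do not carry over. Pictures are saved under pics/ and viewed, and the job is handed in when it is done.

Besides the shell and the picture viewer there is one more tool, called by a JSON object that holds its "fn" and its "kwargs", one argument or row to a line. send_rows: Moves the arm, as the interface text tells. Scaled input: -1 to 1 covers 30 mm each way for a shift and 5 degrees each way for a turn. Its arguments: {"type":"object","properties":{"series":{"type":"string"}},"required":["series"]}

```bash
mkdir -p pics
cat > h.py <<'E'
import numpy as np, cv2
from bench import status, eyes, job, models
def save(pic,name,crop=None,scale=1):
    im=pic["image"][:,:,::-1]
    if crop: x0,y0,x1,y1=crop; im=im[y0:y1,x0:x1]
    im=cv2.resize(im,None,fx=scale,fy=scale,interpolation=cv2.INTER_CUBIC)
    cv2.imwrite("pics/"+name,im)
def proj(pic,P):
    p,_=cv2.projectPoints(np.array(P,float).reshape(-1,3),np.array(pic["rvec"],float),np.array(pic["tvec"],float),np.array(pic["camera_matrix"],float),None)
    return p.reshape(-1,2)
def ray(pic,uv,z):
    R,_=cv2.Rodrigues(np.array(pic["rvec"],float));t=np.array(pic["tvec"],float).ravel()
    d=R.T@np.linalg.inv(pic["camera_matrix"])@np.array([uv[0],uv[1],1.]);o=-R.T@t
    return o+d*(z-o[2])/d[2]
E
python3 - <<'E'
from h import *
s=status.get_state();print({k:np.round(v,3) for k,v in s.items()})
for n in("top","side"):
    p=eyes.get_image(n);save(p,n+"0.png",scale=1.5)
    print(n,p["shot"])
    for t in("gauge","holder","clamp","rear_edge","front_edge"):
        for d in models.place_of(t,p)[:5]: print(t,round(d["p"],2),np.round(d["location"],3),proj(p,d["location"]).round())
E
```

```text
{'time_s': np.float64(0.0), 'joint_pos': array([ 1.403,  0.256,  0.107, -0.   , -1.424, -0.285]), 'joint_vel': array([ 0.   , -0.001,  0.   , -0.001,  0.001,  0.001]), 'joint_efforts': array([-1.0000e-03, -3.8663e+01,  2.3794e+01,  5.3650e+00, -6.0000e-03,
        0.0000e+00]), 'tcp_pos': array([0.24 , 0.494, 0.23 ]), 'tool_rot': array([ 0.001,  0.974, -0.224, -0.   ]), 'wrist_force': array([ 1.075,  0.182, -0.342]), 'wrist_torque': array([-0.005,  0.035, -0.032]), 'finger_gap': np.float64(0.998)}
top 1
gauge 0.92 [ 0.464 -0.252  0.002] [[357. 223.]]
gauge 0.77 [ 0.363 -0.096  0.003] [[289. 266.]]
gauge 0.74 [ 0.481 -0.15   0.007] [[314. 215.]]
gauge 0.62 [ 0.589 -0.112 -0.   ] [[297. 169.]]
holder 0.94 [ 0.482 -0.145 -0.   ] [[311. 215.]]
holder 0.26 [0.492 0.18  0.105] [[163. 208.]]
clamp 0.62 [ 0.494  0.178 -0.002] [[173. 208.]]
clamp 0.39 [ 0.492  0.181 -0.001] [[172. 208.]]
rear_edge 0.6 [0.49  0.18  0.106] [[163. 209.]]
front_edge 0.8 [0.482 0.186 0.105] [[160. 213.]]
front_edge 0.53 [0.489 0.181 0.002] [[172. 210.]]
side 2
gauge 0.97 [ 0.364 -0.104  0.   ] [[353. 225.]]
gauge 0.83 [ 0.466 -0.251  0.   ] [[336. 171.]]
holder 0.74 [ 0.48  -0.142  0.   ] [[311. 194.]]
clamp 0.59 [0.495 0.183 0.   ] [[221. 299.]]
rear_edge 0.92 [0.491 0.183 0.106] [[219. 263.]]
rear_edge 0.35 [ 0.71   0.186 -0.001] [[132. 247.]]
```

View pics/top0.png

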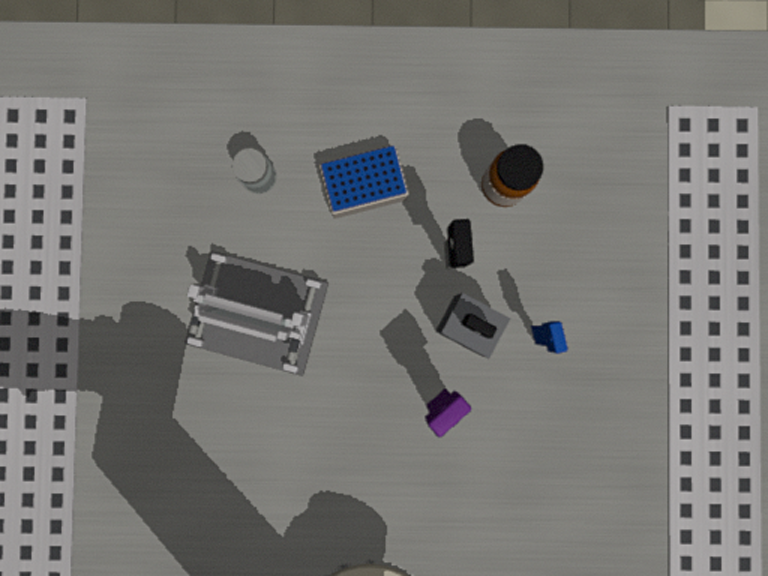

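View pics/side0.png

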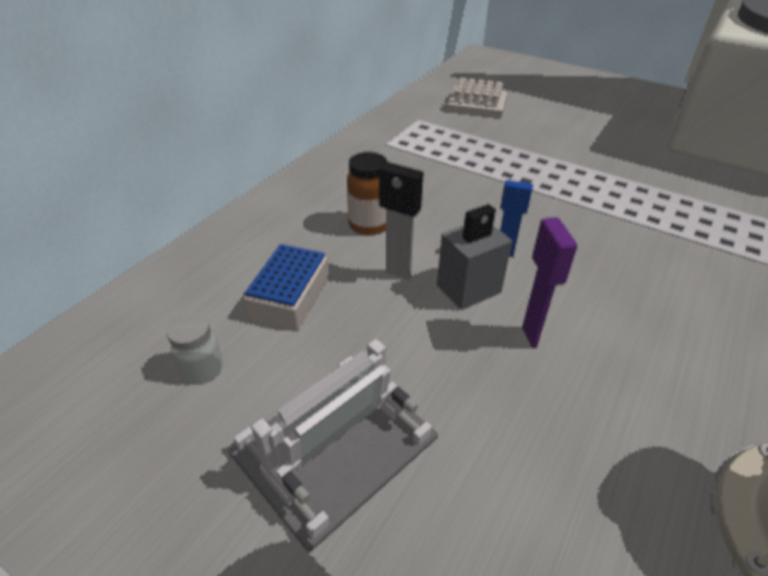

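Candidates at raw top-image pixels: black in the holder (319,217), larger free-standing black (307,162), blue (367,225) and purple (299,275). The description rules out blue and purple and asks for the smaller black one, so I pick the one in the holder. Next is a close crop and its yaw.

Run:
```python
from h import *
p=eyes.get_image("top")
save(p,"top1c.png",(270,130,390,250),6)
save(p,"top1d.png",(110,150,240,260),6)
im=p["image"].astype(int)
m=(im.max(2)<45); m2=np.zeros_like(m); m2[200:235,300:340]=m[200:235,300:340]
print(m2.sum())
n,l,st,c=cv2.connectedComponentsWithStats(m2.astype(np.uint8)); 
for i in range(1,n): print(st[i],c[i])
for z in(.146,):
  i=1+np.argmax(st[1:,4]); ys,xs=np.where(l==i)
  W=np.array([ray(p,(x,y),z)[:2] for x,y in zip(xs,ys)])
  r=cv2.minAreaRect(W.astype(np.float32)*1000);print(r, W.mean(0))
  e=np.linalg.eigh(np.cov(W.T));print(e, np.degrees(np.arctan2(e[1][1,1],e[1][0,1])))
# holder top outline
for t in("holder","gauge","clamp","rear_edge","front_edge","carriage"):
    for d in models.silhouettes(t,p)[:4]:
        ys,xs=np.where(d["region"]); print(t,round(d["p"],2),len(xs),xs.mean().round(),ys.mean().round())
        if t=="holder" and d["p"]>.5:
            W=np.array([ray(p,(x,y),.1)[:2] for x,y in zip(xs,ys)],np.float32)
            r=cv2.minAreaRect(W*1000);print(r)
print(ray(p,(256,192),0), -cv2.Rodrigues(p["rvec"])[0].T@np.array(p["tvec"]).ravel())
```

```text
236
[300 200   6   9  29] [301.72413793 202.96551724]
[308 209  23  16 207] [318.69082126 216.39130435]
((479.655029296875, -140.1197509765625), (44.89103317260742, 19.347949981689453), 61.041316986083984) [ 0.47994077 -0.14011801]
EighResult(eigenvalues=array([2.83628765e-05, 1.65338384e-04]), eigenvectors=array([[-0.89674348,  0.4425507 ],
       [ 0.4425507 ,  0.89674348]])) 63.733260401224484
holder 0.86 1055 314.0 216.0
((479.6549987792969, -138.5917205810547), (87.22357177734375, 66.00951385498047), 64.26909637451172)
gauge 0.84 319 367.0 224.0
gauge 0.84 594 296.0 274.0
gauge 0.68 704 168.0 114.0
gauge 0.66 171 319.0 217.0
clamp 0.65 5383 170.0 208.0
rear_edge 0.74 1657 164.0 212.0
rear_edge 0.7 608 169.0 114.0
rear_edge 0.57 252 318.0 216.0
rear_edge 0.22 1951 242.0 121.0
front_edge 0.76 701 162.0 215.0
front_edge 0.43 1061 314.0 216.0
carriage 0.82 1596 164.0 212.0
[ 0.53346364 -0.01542009  0.        ] [ 0.48847831 -0.00777432  0.99458559]
```

```bash
ls pics
```

```text
side0.png
top0.png
top1c.png
top1d.png
```

View pics/top1c.png

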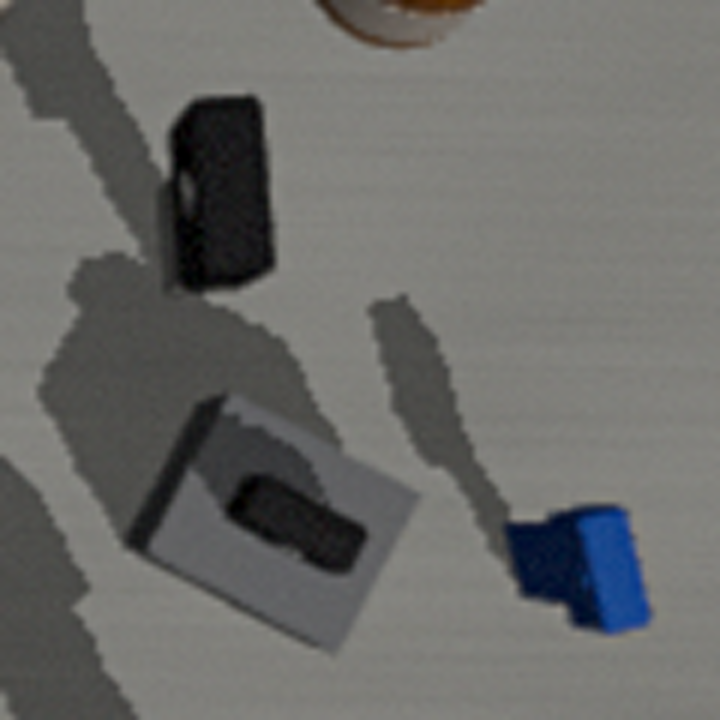

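View pics/top1d.png

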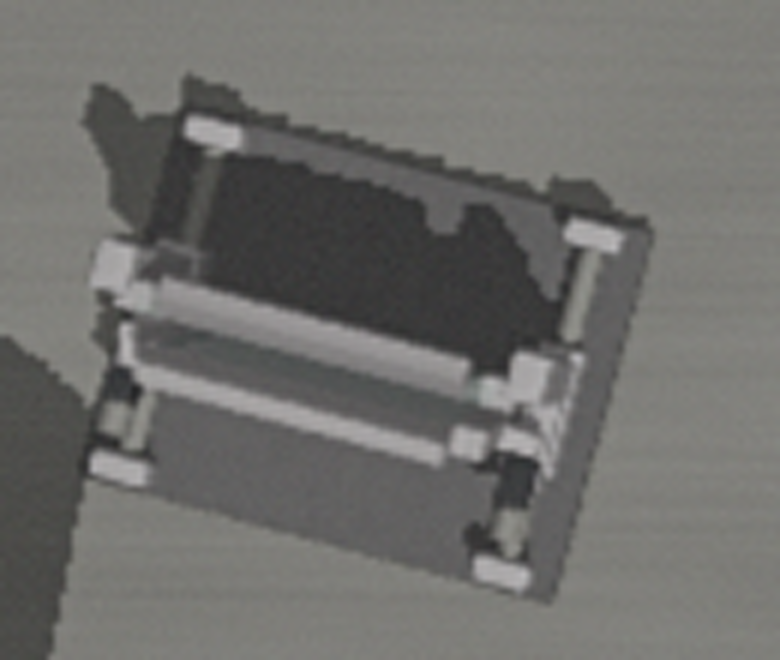

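The crop confirms it: a small black handle sits in the holder (raw px ~319,217). Next are accurate yaws for the holder and clamp.

Run:
```python
from h import *
p=eyes.get_image("top")
def q(c,off,z): return np.array([ray(p,(x/6+off[0]-.5,y/6+off[1]-.5),z)[:2] for x,y in c])
H=q([(222,393),(420,493),(335,655),(145,550)],(270,130),.1)
print(H.round(4),H.mean(0))
for i in range(4):
    d=H[(i+1)%4]-H[i];print(np.linalg.norm(d).round(4),np.degrees(np.arctan2(d[1],d[0])))
C=q([(185,110),(652,228),(552,602),(88,478)],(110,150),.012)
print(C.round(4),C.mean(0))
for i in range(4):
    d=C[(i+1)%4]-C[i];print(np.linalg.norm(d).round(4),np.degrees(np.arctan2(d[1],d[0])))
print(proj(p,[[.491,.182,.105]]))
s=status.get_state();from scipy.spatial.transform import Rotation as R
w,x,y,z=s["tool_rot"];print(R.from_quat([x,y,z,w]).as_matrix().round(3),s["tcp_pos"])
```

```text
[[ 0.5242 -0.1212]
 [ 0.4901 -0.191 ]
 [ 0.433  -0.1616]
 [ 0.4687 -0.0948]] [ 0.47895492 -0.14215127]
0.0777 -116.04837909854456
0.0642 152.81008514137358
0.0758 61.89645133693812
0.0615 -25.48312169369361
[[0.5853 0.2544]
 [0.5421 0.0726]
 [0.3975 0.1085]
 [0.4424 0.2884]] [0.49183816 0.1809634 ]
0.1869 -103.35653478127406
0.149 166.0381329088899
0.1854 75.97996480125772
0.1468 -13.37880601597758
[[162.00644586 208.60538268]]
[[ 0.899 -0.437  0.   ]
 [-0.437 -0.899 -0.   ]
 [ 0.     0.    -1.   ]] [0.24059637 0.4945811  0.23127519]
```

Gauge: about (0.4795, -0.141), x axis at -27°. Clamp x axis at -13.7°. The plan is to translate the whole way first, then turn tool z by +91°, which keeps joint 6 in range.

{"fn": "send_rows", "kwargs": {
  "series": "0 0 0 1 0.95 0 0.4;0 0 0 1 0.95 0 0.4;0 0 0 1 0.95 0 0.4;0 0 0 1 0.95 0 0.4;0 0 0 1 0.95 0 0.4;0 0 0 1 0.95 0 0.4;0 0 0 1 0.95 0 0.4;0 0 0 1 0.95 0 0.4;0 0 0 1 0.95 0 0.4;0 0 0 1 0.95 0 0.4"
}}

```text
time_s: 2.25
tcp_pos: [0.3892, 0.0973, 0.2319]
tool_rot: [-0.001, 0.975, -0.222, 0.001]
wrist_force: [0.9, 0.0, -0.0]
finger_gap: 0.697
```

{"fn": "send_rows", "kwargs": {
  "series": "0 0 0 1 0.95 0 0.4;0 0 0 1 0.95 0 0.4;0 0 0 1 0.95 0 0.4;0 0 0 1 0.95 0 0.4;0 0 0 0.5 0.5 0 0.4;0 0 1 0 0 0 0.4;0 0 1 0 0 0 0.4;0 0 1 0 0 0 0.4;0 0 1 0 0 0 0.4;0 0 1 0 0 0 0.4"
}}

```text
time_s: 3.5
tcp_pos: [0.4572, -0.087, 0.2326]
tool_rot: [-0.002, 0.9, -0.436, 0.002]
wrist_force: [0.7, 0.1, 0.0]
finger_gap: 0.698
```

{"fn": "send_rows", "kwargs": {
  "series": "0 0 1 0 0 0 0.4;0 0 1 0 0 0 0.4;0 0 1 0 0 0 0.4;0 0 1 0 0 0 0.4;0 0 1 0 0 0 0.4;0 0 1 0 0 0 0.4;0 0 1 0 0 0 0.4;0 0 1 0 0 0 0.4;0 0 1 0 0 0 0.4;0 0 0 0 0 0 0.4"
}}

```text
time_s: 4.75
tcp_pos: [0.457, -0.087, 0.2334]
tool_rot: [0.004, -0.655, 0.756, -0.002]
wrist_force: [-0.3, 0.2, 0.4]
finger_gap: 0.702
```

```bash
cat >> h.py <<'E'
from scipy.spatial.transform import Rotation as R
def tool():
    s=status.get_state();w,x,y,z=s["tool_rot"];M=R.from_quat([x,y,z,w]).as_matrix();return s,M
def go(target,ydeg):
    """remaining shift in tool axes (units of 30mm) and turn (units of 5 deg) so tool is down with y axis along ydeg"""
    s,M=tool();a=np.radians(ydeg);y=np.array([np.cos(a),np.sin(a),0])
    if y@M[:,1]<0:y=-y
    z=np.array([0,0,-1.]);T=np.stack([np.cross(y,z),y,z],1)
    rv=np.degrees(R.from_matrix(M.T@T).as_rotvec())/5
    sh=M.T@(np.array(target)-s["tcp_pos"])/.03
    print("t",s["time_s"].round(2),"tcp",s["tcp_pos"].round(4),"gap",round(float(s["finger_gap"]),3),"F",s["wrist_force"].round(2),"Tq",s["wrist_torque"].round(3),"j",s["joint_pos"].round(2),"\nturn",rv.round(2),"shift",sh.round(2))
E
python3 - <<'E'
from h import *
go([.4795,-.141,.2],-27)
p=eyes.get_image("wrist");save(p,"w1.png",scale=1.5)
print(proj(p,[[.4795,-.141,.146],[.4795,-.141,.1]]))
for d in models.place_of("gauge",p): print(d)
p=eyes.get_image("side");save(p,"s1.png",scale=1.5)
for d in models.place_of("gauge",p): print(d)
E
```

```text
Traceback (most recent call last):
  File "h.py", line 25, in go
    print("t",s["time_s"].round(2),"tcp",s["tcp_pos"].round(4),"gap",round(float(s["finger_gap"]),3),"F",s["wrist_force"].round(2),"Tq",s["wrist_torque"].round(3),"j",s["joint_pos"].round(2),"\nturn",rv.round(2),"shift",sh.round(2))
              ^^^^^^^^^^^^^^^^^
AttributeError: 'float' object has no attribute 'round'
```

```bash
sed -i 's/s\["time_s"\].round(2)/round(float(s["time_s"]),2)/' h.py
python3 - <<'E'
from h import *
go([.4795,-.141,.2],-27)
p=eyes.get_image("wrist");save(p,"w1.png",scale=1.5)
print(proj(p,[[.4795,-.141,.146],[.4795,-.141,.1]]))
for d in models.place_of("gauge",p): print(d)
p=eyes.get_image("side");save(p,"s1.png",scale=1.5)
for d in models.place_of("gauge",p): print(d)
E
```

```text
t 4.75 tcp [ 0.457  -0.087   0.2334] gap 0.702 F [-0.25  0.25  0.4 ] Tq [-0.021 -0.006  0.01 ] j [ 0.15  0.08 -0.1  -0.   -1.38 -0.29] 
turn [-0.07  0.05  3.76] shift [ 1.68 -0.99  1.11]
[[210.09440364 131.06640326]
 [217.55636022 123.03521885]]
{'location': [0.5885, -0.1097, -0.0016], 'p': 0.95}
{'location': [0.4802, -0.1488, 0.0048], 'p': 0.81}
{'location': [0.3651, -0.0994, 0.0001], 'p': 0.75}
{'location': [0.4666, -0.2521, 0.0016], 'p': 0.97}
{'location': [0.3613, -0.102, -0.002], 'p': 0.65}
{'location': [0.5883, -0.1123, -0.0011], 'p': 0.58}
```

View pics/w1.png

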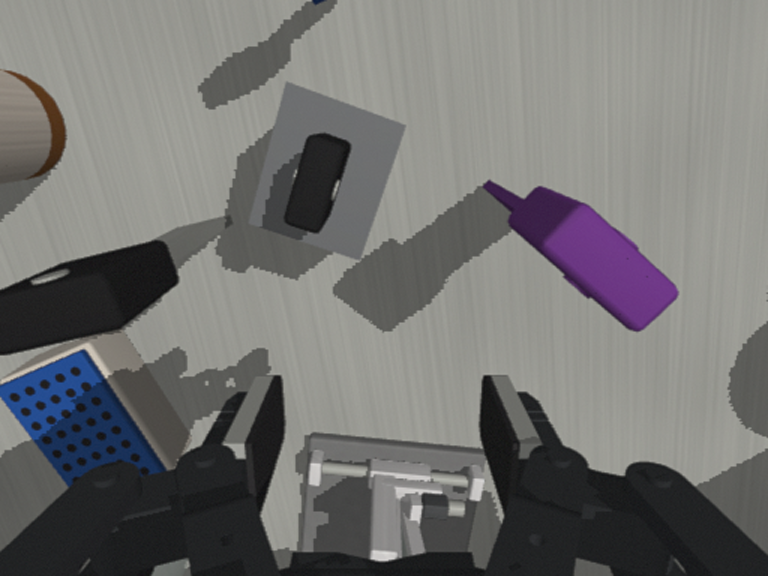

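The wrist view shows the black handle in the holder at raw (212,121) and the larger black one at the left. My predicted pixel is about 9 px off, so I'm triangulating across views.

Run:
```python
from h import *
p=eyes.get_image("wrist")
H=np.array([ray(p,(x/1.5,y/1.5),.1)[:2] for x,y in[(287,83),(405,126),(360,258),(248,222)]]);print(H.mean(0))
for i in range(4):
    d=H[(i+1)%4]-H[i];print(np.linalg.norm(d).round(4),np.degrees(np.arctan2(d[1],d[0])))
im=p["image"].astype(int);m=np.zeros(im.shape[:2],np.uint8);m[80:165,180:245]=(im.max(2)<50)[80:165,180:245]
n,l,st,c=cv2.connectedComponentsWithStats(m);i=1+np.argmax(st[1:,4]);ys,xs=np.where(l==i);print(st[i],c[i])
W=np.array([ray(p,(x,y),.146)[:2] for x,y in zip(xs,ys)],np.float32);r=cv2.minAreaRect(W*1000);print(r)
print("cam",-cv2.Rodrigues(p["rvec"])[0].T@np.array(p["tvec"]).ravel())
save(p,"w1c.png",(160,45,280,180),5)
q=eyes.get_image("side");save(q,"s1c.png",(270,110,370,220),6)
G=lambda x,y,a:[[x+u*np.cos(a)-v*np.sin(a),y+u*np.sin(a)+v*np.cos(a),.1] for u,v in((.032,.038),(.032,-.038),(-.032,-.038),(-.032,.038))]
a=np.radians(-27)
for c in((.479,-.142),(.480,-.148)): print((proj(q,G(*c,a))-[270,110])*6)
```

```text
[ 0.47947831 -0.14587269]
0.0628 152.76986393686573
0.0738 62.8336068695009
0.0639 -26.522114467711262
0.0746 -118.04917982203666
[ 189   89   45   66 1793] [210.47518126 120.80423871]
((478.1937255859375, -146.80035400390625), (43.259864807128906, 19.06627082824707), 62.760353088378906)
cam [ 0.44429706 -0.16800205  0.37579082]
[[138.83200369 281.76234796]
 [308.78564403 218.41152636]
 [423.88582881 311.83629601]
 [249.05534668 382.61603707]]
[[144.27532775 272.18705175]
 [313.12587549 209.52885413]
 [427.8180519  301.95218061]
 [254.16434305 371.91619939]]
```

View pics/w1c.png

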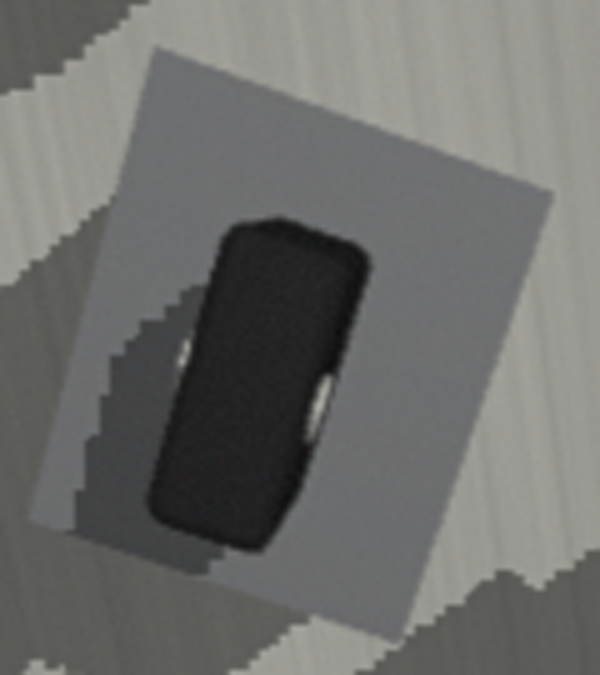

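View pics/s1c.png

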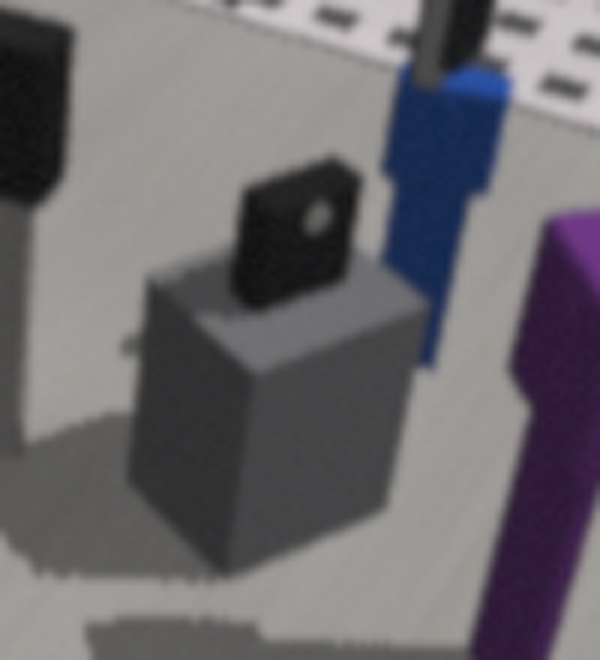

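{"fn": "send_rows", "kwargs": {
  "series": "0 0 1 0 0 0 0.4;0 0 1 0 0 0 0.4;0 0 1 0 0 0 0.4;0 0 0.8 0 0 0 0.4;0 0 0 0 0 0 0.4"
}}

```text
time_s: 5.68
tcp_pos: [0.457, -0.087, 0.2333]
tool_rot: [0.004, -0.518, 0.855, -0.001]
wrist_force: [-0.4, 0.4, -1.0]
finger_gap: 0.7
```

Run:
```python
from h import *
go([.479,-.146,.2],-27)
```

```text
t 5.67 tcp [ 0.457  -0.087   0.2333] gap 0.7 F [-0.35  0.39 -1.01] Tq [-0.013  0.048  0.01 ] j [ 0.15  0.08 -0.1  -0.   -1.38 -0.63] 
turn [-0.06  0.06 -0.13] shift [ 1.41 -1.55  1.11]
```

{"fn": "send_rows", "kwargs": {
  "series": "-0.06 0.06 -0.13 0.7 -0.78 0 0.4;0 0 0 0.7 -0.77 0 0.4;0 0 0 0 0 0 0.4;0 0 0 0 0 0 0.4"
}}

```text
time_s: 6.18
tcp_pos: [0.4797, -0.1466, 0.2333]
tool_rot: [0.0, -0.526, 0.85, 0.0]
wrist_force: [0.4, 0.2, -0.6]
finger_gap: 0.7
```

Run:
```python
from h import *
go([.479,-.146,.109],-27)
p=eyes.get_image("wrist");save(p,"w2.png",scale=1.5)
s,M=tool()
print(proj(p,[[.479,-.146,.146],[.479,-.146,.1],s["tcp_pos"]])*1.5)
```

```text
t 6.17 tcp [ 0.4797 -0.1466  0.2333] gap 0.7 F [ 0.4   0.2  -0.58] Tq [ 0.018  0.084 -0.04 ] j [ 0.02  0.16 -0.01 -0.   -1.4  -0.48] 
turn [0.   0.01 0.1 ] shift [-0.    0.03  4.14]
[[383.77308955 303.7466115 ]
 [383.37022295 276.34596383]
 [382.52844707 396.38564789]]
```

View pics/w2.png

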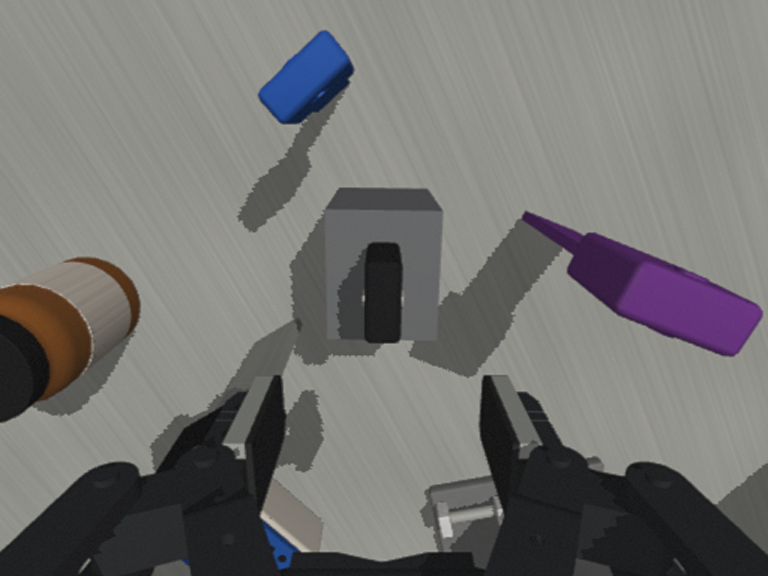

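The wrist view shows the jaws squarely about the handle (383,303 in the scaled view), so I descend and close.

{"fn": "send_rows", "kwargs": {
  "series": "0 0 0 0 0 1 0.4;0 0 0 0 0 1 0.4;0 0 0 0 0 1 0.4;0 0 0 0 0 0.8 0.4;0 0 0 0 0 0.34 0.4;0 0 0 0 0 0 0.4"
}}

```text
time_s: 6.98
tcp_pos: [0.4803, -0.1427, 0.1082]
tool_rot: [0.003, -0.53, 0.848, -0.001]
wrist_force: [1.5, -0.6, 0.9]
finger_gap: 0.701
```

Run:
```python
from h import *
go([.479,-.146,.109],-27)
p=eyes.get_image("side");save(p,"s2.png",(250,90,390,230),5)
```

```text
t 6.97 tcp [ 0.4803 -0.1427  0.1082] gap 0.701 F [ 1.54 -0.61  0.86] Tq [-0.02   0.045 -0.004] j [ 0.02  0.23 -0.25 -0.   -1.09 -0.48] 
turn [-0.06  0.03  0.2 ] shift [ 0.12 -0.01 -0.03]
```

View pics/s2.png

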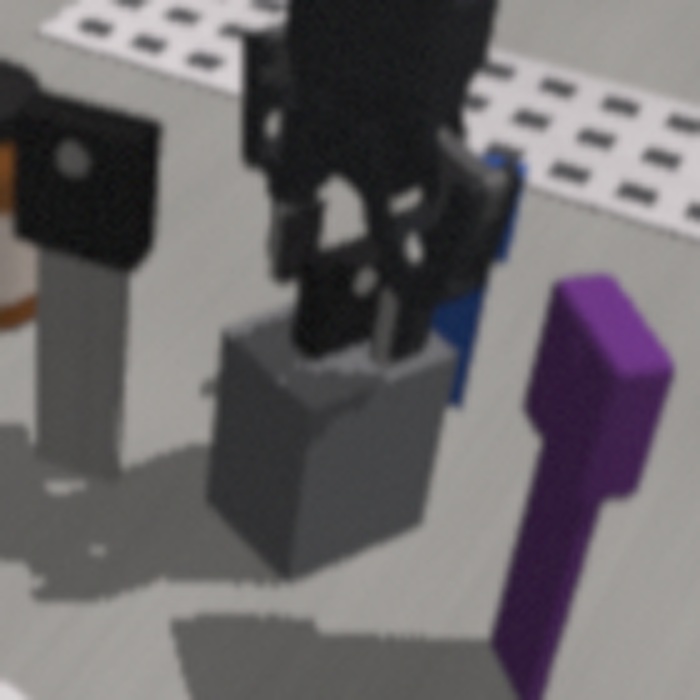

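{"fn": "send_rows", "kwargs": {
  "series": "-0.06 0.03 0.2 0.12 0 -0.03 0.4;0 0 0 0 0 0 -1;0 0 0 0 0 0 -1;0 0 0 0 0 0 -1;0 0 0 0 0 0 -1;0 0 0 0 0 0 -1;0 0 0 0 0 0 -1"
}}

```text
time_s: 7.9
tcp_pos: [0.4807, -0.1464, 0.1124]
tool_rot: [0.002, -0.522, 0.853, -0.001]
wrist_force: [-0.3, -0.0, 0.3]
finger_gap: 0.202
```

Run:
```python
from h import *
go([.479,-.146,.24],-27)
```

```text
t 7.9 tcp [ 0.4807 -0.1464  0.1124] gap 0.202 F [-0.34 -0.    0.3 ] Tq [0.05  0.054 0.033] j [ 0.02  0.23 -0.24  0.   -1.1  -0.49] 
turn [-0.06  0.03 -0.01] shift [ 0.    0.03 -4.25]
```

The handle is gripped (gap about 17 mm). Lifting straight up.

{"fn": "send_rows", "kwargs": {
  "series": "0 0 0 0 0 -0.7 -1;0 0 0 0 0 -0.8 -1;0 0 0 0 0 -0.8 -1;0 0 0 0 0 -0.8 -1;0 0 0 0 0 -0.8 -1;0 0 0 0 0 -0.6 -1;0 0 0 0 0 0 -1"
}}

```text
time_s: 8.78
tcp_pos: [0.4785, -0.1457, 0.2475]
tool_rot: [0.0, -0.522, 0.853, 0.001]
wrist_force: [-0.4, -0.7, -1.8]
finger_gap: 0.201
```

Run:
```python
from h import *
go([.489,.181,.245],-13.7)
p=eyes.get_image("side");save(p,"s3.png",scale=1.5)
for t in("rear_edge","front_edge","clamp"):
  for d in models.place_of(t,p)[:2]: print(t,d)
p=eyes.get_image("top");save(p,"t3.png",(100,120,360,300),3)
for t in("rear_edge","front_edge","clamp"):
  for d in models.place_of(t,p)[:2]: print(t,d)
```

```text
t 8.78 tcp [ 0.4785 -0.1457  0.2475] gap 0.201 F [-0.43 -0.7  -1.8 ] Tq [0.026 0.023 0.007] j [ 0.02  0.15  0.02 -0.   -1.44 -0.49] 
turn [ 0.02  0.02 -2.68] shift [-9.85  4.65  0.11]
rear_edge {'location': [0.4922, 0.1826, 0.1046], 'p': 0.64}
front_edge {'location': [0.4802, 0.1862, 0.1045], 'p': 0.57}
clamp {'location': [0.4955, 0.1822, 0.0022], 'p': 0.86}
clamp {'location': [0.4941, 0.1827, -0.0024], 'p': 0.29}
rear_edge {'location': [0.4917, 0.1796, 0.1067], 'p': 0.83}
front_edge {'location': [0.4816, 0.188, 0.1082], 'p': 0.8}
```

View pics/s3.png

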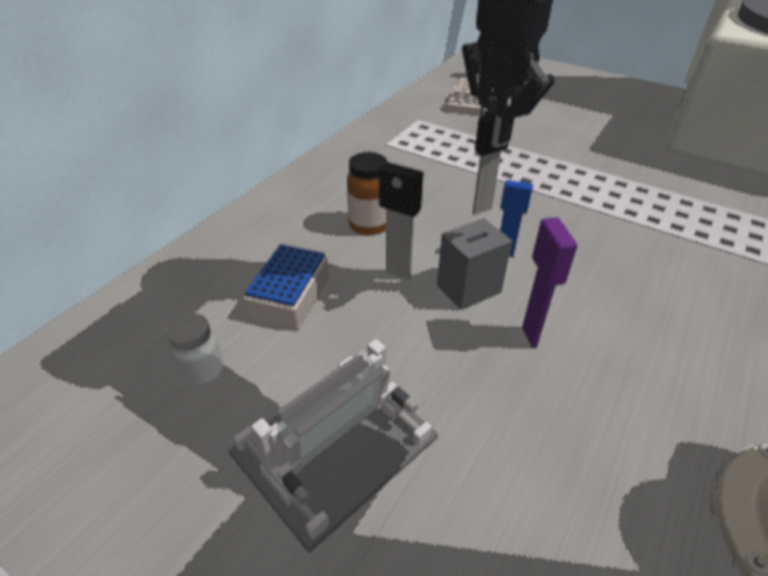

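The gauge is held clear of the holder (blade end at scaled px 485,212). Rotating and carrying to the clamp.

{"fn": "send_rows", "kwargs": {
  "series": "0 0 -0.6 0 0 0 -1;0 0 -0.7 0 0 0 -1;0 0 -0.7 0 0 0 -1;0 0 -0.6 0 0 0 -1;0 0 0 0 0 0 -1"
}}

```text
time_s: 9.8
tcp_pos: [0.4773, -0.1457, 0.2448]
tool_rot: [-0.002, -0.617, 0.787, 0.003]
wrist_force: [-0.4, 0.7, -2.1]
finger_gap: 0.203
```

Run:
```python
from h import *
go([.4865,.182,.245],-13.7)
```

```text
t 9.8 tcp [ 0.4773 -0.1457  0.2448] gap 0.203 F [-0.38  0.66 -2.07] Tq [-0.02  -0.032 -0.032] j [ 0.02  0.15  0.02 -0.   -1.44 -0.26] 
turn [ 0.08  0.01 -0.01] shift [-10.68   2.29   0.02]
```

{"fn": "send_rows", "kwargs": {
  "series": "0.04 0 0 -0.6 0.13 0 -1;0 0 0 -0.9 0.19 0 -1;0 0 0 -1 0.21 0 -1;0 0 0 -1 0.21 0 -1;0 0 0 -1 0.21 0 -1;0 0 0 -1 0.21 0 -1;0 0 0 -1 0.21 0 -1;0 0 0 -0.9 0.2 0 -1;0 0 0 -0.6 0.15 0 -1;0 0 0 0 0 0 -1"
}}

```text
time_s: 11.05
tcp_pos: [0.4854, 0.1069, 0.2438]
tool_rot: [-0.002, -0.612, 0.791, 0.002]
wrist_force: [-0.2, -0.5, -1.4]
finger_gap: 0.2
```

Run:
```python
from h import *
go([.4865,.182,.245],-13.7)
```

```text
t 11.05 tcp [0.4854 0.1069 0.2438] gap 0.2 F [-0.19 -0.54 -1.38] Tq [-0.068 -0.016 -0.064] j [ 0.53  0.15  0.01 -0.   -1.43 -0.78] 
turn [ 0.06 -0.   -0.16] shift [-2.43  0.59 -0.04]
```

{"fn": "send_rows", "kwargs": {
  "series": "0.06 0 -0.16 -0.8 0.2 0 -1;0 0 0 -0.8 0.2 0 -1;0 0 0 -0.6 0.15 0 -1;0 0 0 -0.2 0.05 0 -1;0 0 0 0 0 0 -1"
}}

```text
time_s: 11.68
tcp_pos: [0.4857, 0.1803, 0.2439]
tool_rot: [-0.001, -0.616, 0.788, -0.001]
wrist_force: [-0.6, -0.4, -1.8]
finger_gap: 0.205
```

Run:
```python
from h import *
go([.4865,.182,.245],-13.7)
p=eyes.get_image("side");save(p,"s4.png",(140,130,310,370),3)
for t in("rear_edge","front_edge","gauge"):
  for d in models.place_of(t,p)[:2]: print(t,d, proj(p,d["location"]))
p=eyes.get_image("wrist");save(p,"w4.png",scale=1.5)
for t in("rear_edge","front_edge","gauge"):
  for d in models.place_of(t,p)[:2]: print(t,d, proj(p,d["location"])*1.5)
p=eyes.get_image("top");save(p,"t4.png",(110,150,240,260),6)
```

```text
t 11.68 tcp [0.4857 0.1803 0.2439] gap 0.205 F [-0.6  -0.39 -1.76] Tq [ 0.02  -0.007 -0.023] j [ 0.66  0.19  0.05  0.   -1.44 -0.9 ] 
turn [-0.01 -0.02 -0.05] shift [-0.06 -0.01 -0.04]
rear_edge {'location': [0.489, 0.1825, 0.1081], 'p': 0.61} [[220.25137502 262.93769586]]
front_edge {'location': [0.4843, 0.1846, 0.1045], 'p': 0.81} [[222.06231056 266.69159704]]
gauge {'location': [0.3619, -0.101, 0.0], 'p': 0.67} [[353.49020081 226.1064921 ]]
gauge {'location': [0.4845, 0.1822, 0.1455], 'p': 0.65} [[221.27157326 248.75791987]]
rear_edge {'location': [0.4883, 0.1796, 0.1032], 'p': 0.76} [[376.91082045 273.47448417]]
front_edge {'location': [0.4822, 0.1818, 0.1051], 'p': 0.77} [[388.13575621 275.49894396]]
gauge {'location': [0.4838, 0.1819, 0.1387], 'p': 0.93} [[385.94436117 294.82418998]]
```

View pics/s4.png

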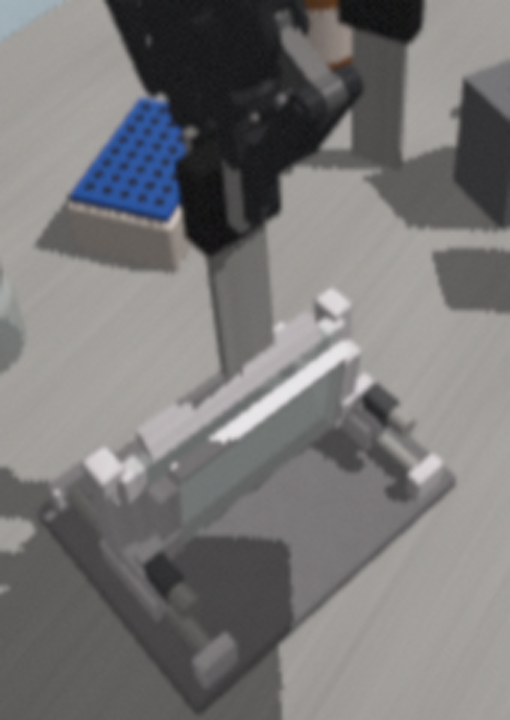

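View pics/w4.png

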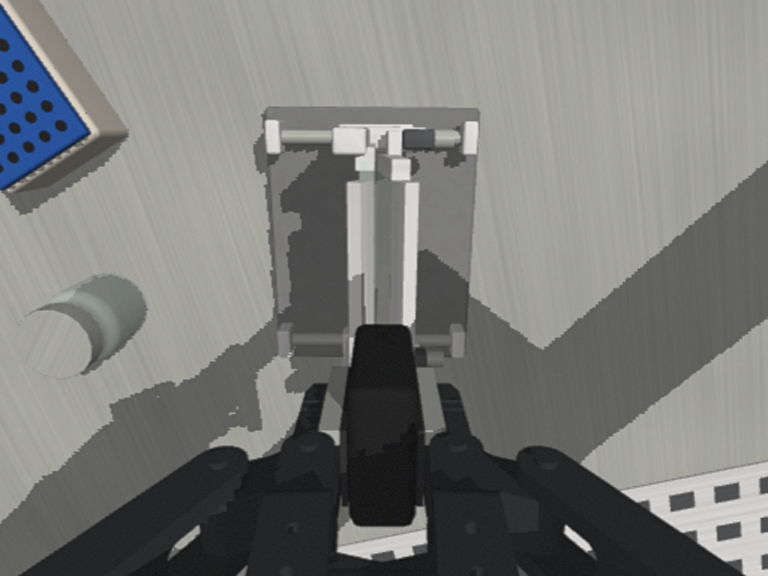

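Wrist view: handle centre x≈383 lines up with the gap centre x≈383, and blade and plates are parallel. Descending into the lips.

{"fn": "send_rows", "kwargs": {
  "series": "0 0 0 0 0 0.5 -1;0 0 0 0 0 0.5 -1;0 0 0 0 0 0 -1"
}}

```text
time_s: 12.5
tcp_pos: [0.4851, 0.1799, 0.2111]
tool_rot: [-0.001, -0.616, 0.788, -0.0]
wrist_force: [-0.1, -0.1, -1.7]
finger_gap: 0.201
```

{"fn": "send_rows", "kwargs": {
  "series": "0 0 0 0 0 0.3 -1;0 0 0 0 0 0.3 -1;0 0 0 0 0 0 -1"
}}

```text
time_s: 12.88
tcp_pos: [0.4853, 0.1799, 0.192]
tool_rot: [-0.001, -0.616, 0.788, -0.001]
wrist_force: [-0.3, -0.8, -1.9]
finger_gap: 0.205
```

Run:
```python
from h import *
go([.4857,.1803,.19],-13.7)
p=eyes.get_image("side");save(p,"s5.png",(140,130,310,370),3)
p=eyes.get_image("wrist");save(p,"w5.png",scale=1.5)
```

```text
t 12.88 tcp [0.4853 0.1799 0.192 ] gap 0.205 F [-0.33 -0.84 -1.91] Tq [-0.04  -0.     0.023] j [ 0.66  0.21 -0.05  0.   -1.31 -0.9 ] 
turn [ 0.   -0.02 -0.06] shift [-0.02 -0.01  0.07]
```

View pics/s5.png

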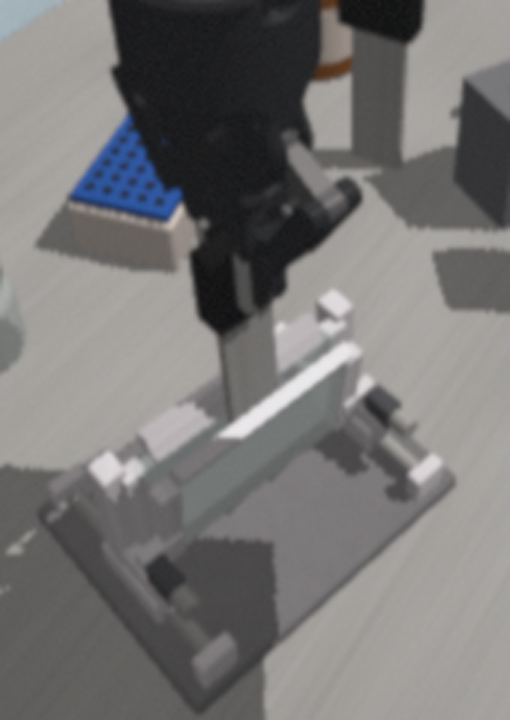

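View pics/w5.png

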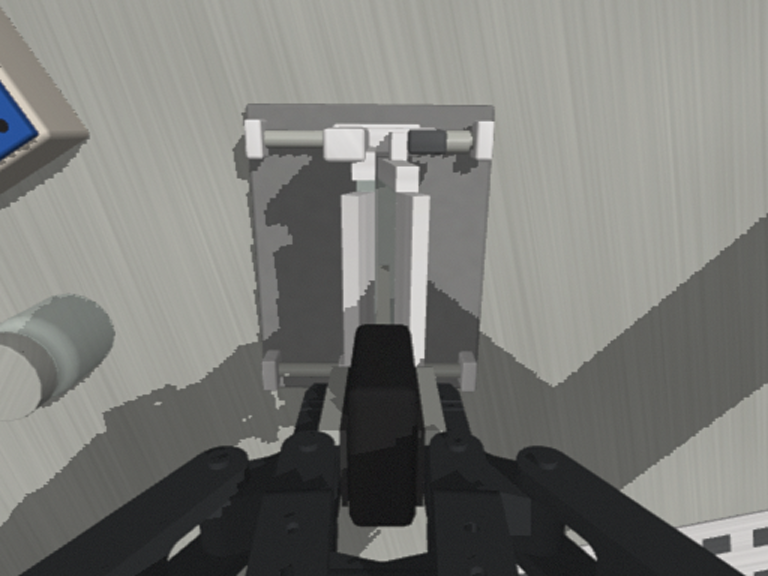

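The blade end is inside the gap (z≈0.090) with no force yet. Going down in small steps and reading Fz (baseline about -1.8 N).

{"fn": "send_rows", "kwargs": {
  "series": "0 0 0 0 0 0.2 -1;0 0 0 0 0 0.2 -1;0 0 0 0 0 0 -1"
}}

```text
time_s: 13.35
tcp_pos: [0.4859, 0.1803, 0.1805]
tool_rot: [0.0, -0.616, 0.788, -0.001]
wrist_force: [-0.2, -0.2, -2.3]
finger_gap: 0.204
```

{"fn": "send_rows", "kwargs": {
  "series": "0 0 0 0 0 0.07 -1;0 0 0 0 0 0 -1"
}}

```text
time_s: 13.6
tcp_pos: [0.4859, 0.1803, 0.1783]
tool_rot: [0.0, -0.616, 0.788, -0.001]
wrist_force: [0.7, -0.2, -1.7]
finger_gap: 0.202
```

{"fn": "send_rows", "kwargs": {
  "series": "0 0 0 0 0 0.07 -1;0 0 0 0 0 0 -1"
}}

```text
time_s: 13.85
tcp_pos: [0.486, 0.1803, 0.1762]
tool_rot: [0.0, -0.616, 0.788, -0.001]
wrist_force: [-0.5, 0.3, -1.2]
finger_gap: 0.204
```

{"fn": "send_rows", "kwargs": {
  "series": "0 0 0 0 0 0.07 -1;0 0 0 0 0 0 -1"
}}

```text
time_s: 14.1
tcp_pos: [0.486, 0.1803, 0.174]
tool_rot: [0.001, -0.616, 0.788, -0.001]
wrist_force: [0.3, -0.3, -2.0]
finger_gap: 0.202
```

{"fn": "send_rows", "kwargs": {
  "series": "0 0 0 0 0 0.07 -1;0 0 0 0 0 0 -1"
}}

```text
time_s: 14.35
tcp_pos: [0.4861, 0.1803, 0.1719]
tool_rot: [0.001, -0.616, 0.788, -0.001]
wrist_force: [0.9, -0.1, -2.7]
finger_gap: 0.199
```

{"fn": "send_rows", "kwargs": {
  "series": "0 0 0 0 0 0.07 -1;0 0 0 0 0 0 -1"
}}

```text
time_s: 14.6
tcp_pos: [0.4864, 0.1804, 0.1701]
tool_rot: [0.001, -0.616, 0.788, -0.001]
wrist_force: [0.9, 0.2, -3.6]
finger_gap: 0.199
```

{"fn": "send_rows", "kwargs": {
  "series": "0 0 0 0 0 0.07 -1;0 0 0 0 0 0 -1"
}}

```text
time_s: 14.85
tcp_pos: [0.4867, 0.1805, 0.1682]
tool_rot: [0.001, -0.616, 0.788, -0.001]
wrist_force: [1.7, 0.4, -2.8]
finger_gap: 0.201
```

{"fn": "send_rows", "kwargs": {
  "series": "0 0 0 0 0 0.07 -1;0 0 0 0 0 0 -1"
}}

```text
time_s: 15.1
tcp_pos: [0.487, 0.1805, 0.1663]
tool_rot: [0.002, -0.616, 0.788, -0.001]
wrist_force: [1.0, -0.5, -2.2]
finger_gap: 0.203
```

Run:
```python
from h import *
F=[]
for i in range(8):
    p=eyes.get_image("wrist" if i%2 else "side");s=status.get_state();F.append(np.r_[s["wrist_force"],s["wrist_torque"]*10,s["tcp_pos"]])
    if i<2: save(p,f"x6_{i}.png",(140,130,310,370) if i==0 else (130,50,380,300),3)
F=np.array(F);print(F.round(3));print(F.mean(0).round(3))
go([.4857,.1803,.16],-13.7)
```

```text
[[ 0.852 -0.223 -0.401 -0.21  -1.916 -0.869  0.487  0.181  0.166]
 [ 0.408 -0.509 -0.844 -0.263 -2.438 -1.184  0.487  0.181  0.166]
 [ 0.521  0.566 -0.586 -0.503 -2.396 -1.21   0.487  0.18   0.166]
 [-1.106 -1.417 -1.388 -0.027 -2.806  0.131  0.487  0.18   0.166]
 [-0.052 -0.822 -1.553 -0.758 -2.44  -0.395  0.487  0.181  0.166]
 [ 0.652 -0.132 -1.689 -0.144 -2.025 -0.943  0.487  0.18   0.166]
 [-0.304  0.389 -1.451 -0.594 -2.912 -0.512  0.487  0.181  0.166]
 [ 0.656  0.031 -2.156 -0.204 -2.311 -0.425  0.487  0.18   0.166]]
[ 0.203 -0.265 -1.258 -0.338 -2.405 -0.676  0.487  0.181  0.166]
t 15.5 tcp [0.4869 0.1805 0.1663] gap 0.206 F [ 0.66  0.03 -2.16] Tq [-0.02  -0.231 -0.043] j [ 0.66  0.22 -0.1   0.   -1.24 -0.9 ] 
turn [-0.05  0.01 -0.05] shift [0.02 0.04 0.21]
```

View pics/x6_0.png

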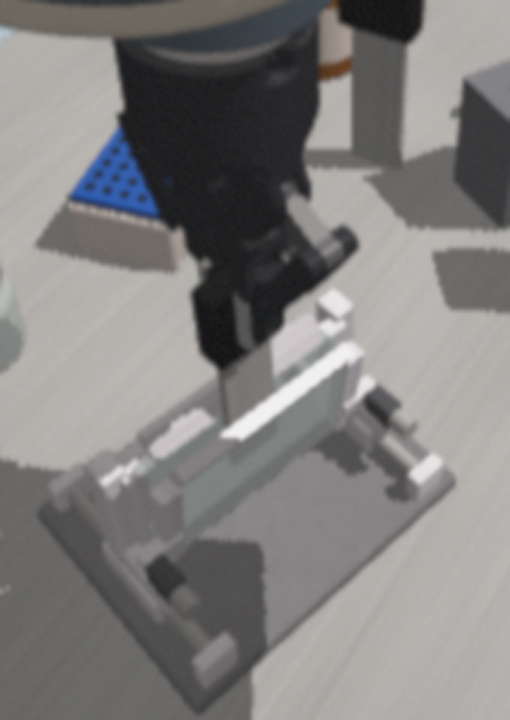

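View pics/x6_1.png

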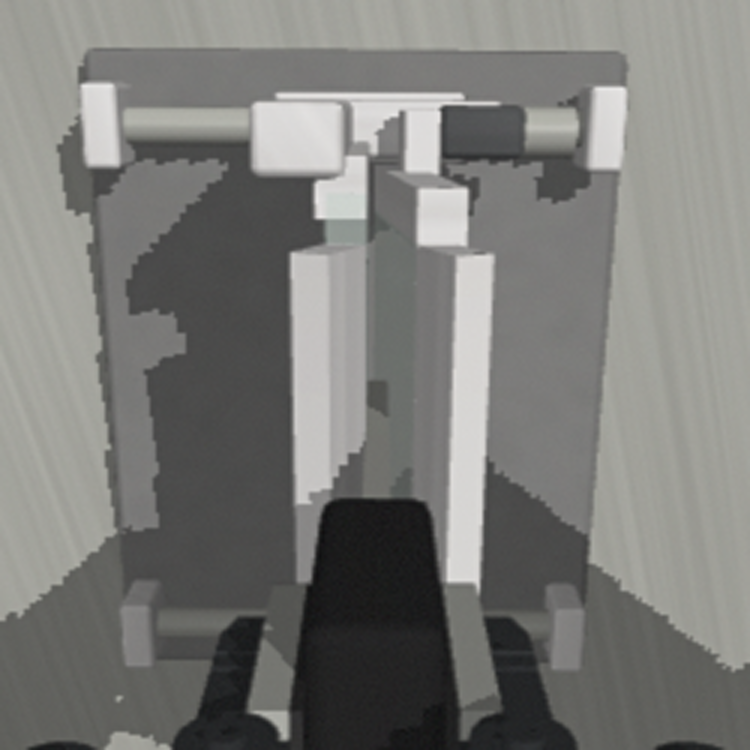

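Fx drift and shorter steps began near tcp z≈0.171, which suggests at least one plate touched at about 36 mm depth. Zero-motion rows re-target the measured pose and so relax the drag. I'll read the force during moving rows instead.

{"fn": "send_rows", "kwargs": {
  "series": "0 0 0 0 0 0.05 -1"
}}

```text
time_s: 15.62
tcp_pos: [0.4873, 0.1805, 0.1655]
tool_rot: [0.002, -0.616, 0.788, -0.002]
wrist_force: [-0.5, -0.2, 3.2]
finger_gap: 0.204
```

{"fn": "send_rows", "kwargs": {
  "series": "0 0 0 0 0 0.05 -1"
}}

```text
time_s: 15.75
tcp_pos: [0.4877, 0.1806, 0.1646]
tool_rot: [0.003, -0.616, 0.788, -0.002]
wrist_force: [-0.9, 0.3, 2.9]
finger_gap: 0.199
```

{"fn": "send_rows", "kwargs": {
  "series": "0 0 0 0 0 0.05 -1"
}}

```text
time_s: 15.88
tcp_pos: [0.4879, 0.1806, 0.1635]
tool_rot: [0.003, -0.616, 0.788, -0.002]
wrist_force: [-0.5, -1.1, 2.3]
finger_gap: 0.201
```

Run:
```python
from h import *
F=[]
for i in range(5):
    p=eyes.get_image("wrist");s=status.get_state();F.append(np.r_[s["wrist_force"],s["wrist_torque"]*10])
F=np.array(F);print(F.round(2));print(F.mean(0).round(2))
go([.4857,.1803,.16],-13.7)
```

```text
[[-0.15 -0.27  3.84 -2.11 -0.6  -1.05]
 [-0.57 -1.18  3.25 -1.8  -0.46 -0.9 ]
 [ 0.33 -0.72  4.58 -1.87 -0.99 -0.89]
 [ 0.65 -0.67  3.89 -1.83 -0.68 -0.67]
 [-0.27 -1.16  4.88 -2.54 -1.47 -1.12]]
[-0.   -0.8   4.09 -2.03 -0.84 -0.93]
t 16.12 tcp [0.4879 0.1806 0.1634] gap 0.204 F [-0.27 -1.16  4.88] Tq [-0.254 -0.147 -0.112] j [ 0.66  0.22 -0.11  0.   -1.23 -0.9 ] 
turn [-0.08  0.03 -0.05] shift [0.03 0.07 0.11]
```

The drag is about 5.9 N over baseline, with Fz steady at rest. First touch was near tcp z 0.171, so the blade is about 7.5 mm deeper, which is roughly 1 mm of push-back. One last look.

Run:
```python
from h import *
p=eyes.get_image("side");save(p,"s7.png",scale=1.5)
s,M=tool();print(s["tcp_pos"],s["wrist_force"],s["finger_gap"],np.degrees(np.arccos(-M[2,2])),np.degrees(np.arctan2(M[1,1],M[0,1])))
```

```text
[0.48794502 0.18061217 0.16330908] [ 0.30006356 -0.8534215   2.64814017] 0.2020386008994578 0.42628358995815174 166.063881519603
```

View pics/s7.png

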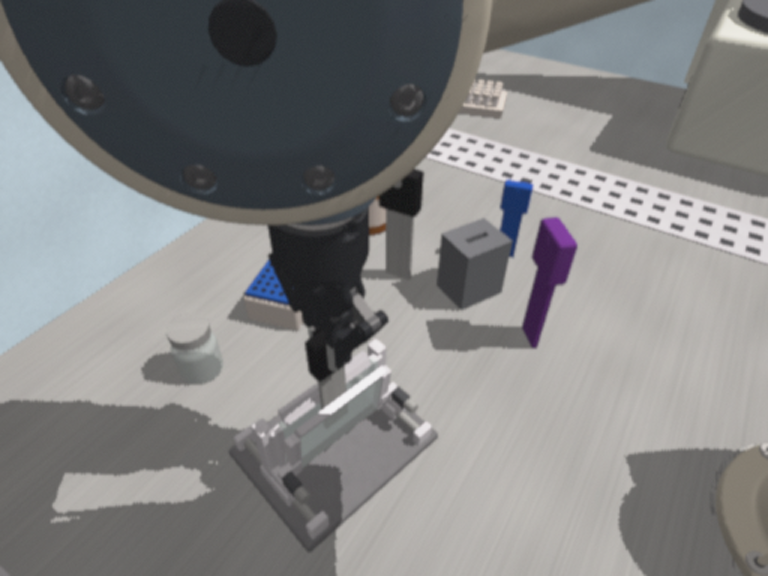

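The side view shows the blade standing in the gap at (330,390), still gripped, with the bystanders in place. Handing in.

```bash
python3 -c "
from bench import job,status
print(job.close_job()); s=status.get_state(); print(s['time_s'],s['tcp_pos'],s['wrist_force'])"
```

```text
the job is handed in; nothing more can be done
None
the job is handed in; nothing more can be done
```

I took the smaller black gauge out of the holder by its handle and slid the blade into the clamp gap. I handed in at about 16 s with it still gripped, upright (0.4° tilt) and aligned with the plates.

- **Depth:** the blade's lower end is about 61 mm above the table. That is roughly 7.5 mm past first touch, so I estimate about 1 mm of push-back on the front plate; I did not measure the joint.
- **Drag:** force readings over 0.25 s at rest averaged 5.9 N above the free-hanging baseline. The single final reading was lower, about 4.5 N; individual readings scatter by about 1 N.
- **Disagreements:** the first-touch depth is inferred from shortened steps and sideways drift. The wrist force at rest didn't show it clearly, because rows without motion relax the drag. My top-camera estimate of the gauge was also about 5 mm off the wrist and side views, and I used the latter.
- **Bystanders:** the small jar and tip box looked undisturbed in the last side view. The amber bottle was mostly hidden behind the arm there, but nothing came near it.

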